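# Scan the taller book at the library desk

### The job

Swing the chest's lid right over so that it stays open by itself, take the barcode scanner out, and scan the label of the taller book on the reading stand: aim the scanner squarely at the label from about 6 cm away and hold it still there for a good second. Then lay the scanner flat, right way up, on the leather desk pad, setting it down rather than dropping it, and leave the lid open. Do not touch the two books, and leave everything else standing where it is.

Things in the scene. Friction and masses are not known exactly. Their poses are not given: they have to be found in the camera images.
- chest: dark wooden chest, 180 mm (x) by 270 mm (y), 60 mm tall to its rim, walls and floor 8 mm thick, heavy and fixed; origin under its centre; x points from the front (handle side) to the hinge side. It stands on the right half of the desk
- lid (a joint): angle of the chest's lid in rad: 0 shut, grows as it opens, stop at 1.9. The lid (0.35 kg, 11 mm thick, resting on the rim) swings up about the chest's far rim; its hinge has almost no friction: it falls shut below about 1.5 and falls open onto the stop above that
- lid_hinge (a point): middle of the lid's hinge line, on the chest's +x rim at 60 mm height; axes as the chest's; the lid turns about its y axis
- lid_bar (a point): middle of the lid's brass handle bar, a round bar 12 mm thick and 110 mm long parallel to the hinge. With the lid shut it stands 42 mm out from the chest's front at 66 mm height, so that a finger fits between bar and chest; it is carried by two thin arms at its ends, in the plane of the lid. It lies 222 mm from the hinge line and 6 mm above the hinge plane (axes turn with the lid)
- scanner: dark flat-bottomed hand-held barcode scanner, 150 mm long, lying in the chest, about 0.18 kg. x is the way it looks (to its nose), z up when lying flat; origin under the middle of its length. Body 34 mm wide and 28 mm tall from x = -75 to +36 mm, head 44 mm wide and 30 mm tall from +35 to +75 mm. In the chest its nose always points along the chest's +y, within about 10 degrees. It balances near its origin
- scanner_nose (a point): centre of the scanner's glass window at the end of its nose, 75 mm ahead of its origin and 15 mm above its underside; same axes as the scanner; the scanner looks along +x from here
- stand: wooden reading stand, fixed, 160 x 270 mm foot, on the left half of the desk; it carries two books side by side, leaning back 30 degrees from upright and facing the stand's own -x (roughly towards the desk's middle). Origin under the foot, x from the front to the back. Its ledge, on which the books' lower edges stand, is 30 mm above the desk
- tall_book: the taller of the two books on the stand, 105 mm wide, 25 mm thick, 215 mm tall, fixed. It can be in the left or the right place (62 mm either side of the stand's middle). Origin at the middle of its lower front edge, 40 mm in front of the stand's origin and 30 mm above the desk; axes as the stand's (not leaning)
- tall_book_label (a point): centre of the barcode label (white, 46 mm wide, 32 mm tall, dark bars) on the taller book's front cover, 120 mm up the cover from its lower edge and on its middle line, 134 mm above the desk. Its x axis points straight out of the cover (30 degrees above level), its z axis up along the cover
- short_book: the shorter book on the stand, 105 mm wide, 25 mm thick, 150 mm tall, fixed, in the other place; it has a like label 85 mm up its cover, which is not to be scanned. Origin at the middle of its lower front edge; axes as the stand's
- pad: dark brown leather desk pad lying on the desk, fixed, 230 (x) by 130 mm (y), 5 mm thick; origin under its centre
- pencup: leather pen cup with three pens, 72 mm across, cup 95 mm tall (pens to about 140 mm); origin under its centre
- clock: desk clock: round brass case 76 mm across on an 85 x 45 mm wooden foot, 88 mm tall; origin under its centre
- weight: domed glass paperweight, 72 mm across, 42 mm tall; origin under its centre
- mug: white ceramic mug, 76 mm across, 85 mm tall, handle on its +y side; origin under its centre
- stamp: wooden hand stamp standing upright, 36 mm across, 70 mm tall; origin under its centre
- case: leather spectacles case, 155 x 58 x 36 mm; origin under its centre
- glue: white bottle with a black cap, 52 mm across, 110 mm tall; origin under its centre
- tin: flat metal tin 70 x 38 x 24 mm lying in the chest beside the scanner's nose end; origin under its centre

How it is judged:
By the outcome, as a careful person would: the job done as asked, in the order asked, and still so for the second after the job is handed in, with the robot touching nothing.
It also fails if it takes over 62 s, if anything falls off the work surface, if the arm or the gripper's body presses on something with over 40 N, if the wrist force passes 120 N, or if a joint passes its speed limit or range.

### The arm

A 6-joint arm with a two-finger parallel gripper is mounted at the origin on the work surface. World frame = base frame: x ahead of the robot, y to its left, z up, the work surface at z = 0. Lengths are in m, angles in rad, forces in N, time in s.
With the tool pointing down it reaches from about 0.35 to 0.775 m from the base axis. Payload 5.5 kg.
Tool frame: the origin (TCP) lies between the finger pads; the fingertips stand 19 mm ahead of it and the grasp point (between the pads) is the TCP (env.tcp_to_tips is the distance from the TCP to the fingertips, in m); z points along the fingers, y is the direction in which the jaws open and shut (so a half turn about z gives the same grasp; the last joint's range is limited). The gripper opens to 85 mm and grips with 20 to 120 N. Pads are 22 mm wide; open, the fingers measure 114 mm over their backs; the gripper's body (76 mm by 85 mm) begins 54 mm behind the grasp point. The pads swing forward as they close: fully open they stand 13 mm farther back than shut.
Start: joints at [1.187, 0.313, 0.046, 1.304, 0, 1.431], TCP at [0.139, 0.558, 0.25] pointing down, gripper open.
Joint ranges: [-2.76, 2.76], [-0.86, 1.69], [-1.03, 1.26], [-2.2, 2.34], [-1.47, 1.5], [-3.14, 3.14]. Speed limits (rad/s): [2.57, 2.57, 3.14, 3.14, 3.14, 3.14].

### API

Orientations are given as a unit quaternion [w, x, y, z].
In Python, from workcell import env, eyes, job gives the robot as it stands. The module is installed in compiled form; this text tells all that it offers.
- The arm moves only by the tool move_arm, never from a script. Its argument "commands" is a list of rows, each a list of 3 entries, a list of its own where there are three numbers: the shift along the world's x, y, z as a fraction of full scale, then the turn, a rotation vector about the world's x, y, z as a fraction of full scale, then the gripper command: -1 is shut, 1 is fully open, values between are in proportion. In form: [[[x, y, z], [wx, wy, wz], gripper], ...]. A call has 1 to 5 rows; each row shifts and turns the commanded pose from where the row before left it; what a row does not reach is not made up. Full scale, the value 1, is 0.04 m for a shift and 8 degrees for a turn. A row lasts 1/10 s, in which the tool goes at most 50 mm and 8.59 degrees, less where a joint would pass 70% of its speed; a pose out of reach is approached as far as the arm can. A call with a number of a shift or a turn outside -1 to 1 is refused whole. A call with a gripper value outside its range is refused whole. The fingers move at their own pace and stop on an object; "newtons" is the grip in N (left out, the last holds). Time passes only in rows, so rows that do not move let the fingers close. It gives the time, the measured TCP pose, the force and the opening at its end, in the units of the state.
- env.get_state(): the state, without advancing time (a new reading comes with each control period).
- eyes.read_camera(name): name is "scene" or "top" or "wrist"; returns a dict with "frame" (480x640x3 uint8, red, green, blue), "mtx" (3x3 intrinsics, pixels), "camera_from_world" (4x4, takes a point from world to camera coordinates); the wrist camera has in their place "mount" (4x4, takes a point from camera to tool coordinates, whose origin is the TCP and whose axes are the flange's). Camera axes: x right, y down, z forward; pixel columns grow to the right and rows downward; lengths in m; the calibration is good to about 2 mm. A picture is of the moment at which its call begins: read the wrist's pose just before it. There is no depth.
- job.hand_in(): hands the job in, once; it reports no verdict.
The state is a dict: "clock": time; "joint_pos": joint angles; "qvel": joint speeds; "tau": joint torques, N m; "tcp_pos": TCP position; "orientation": TCP orientation; "wrist_force": force on the tool from outside, world axes, zero at the start; "ft_torque": the same for the moment, N m; "finger_gap": finger opening in m.
Only numpy, scipy, OpenCV 4.12 (cv2) and the standard library are available. Lean on these libraries where they do the work, as an engineer would, in place of code of your own. Each camera call takes 0.05 s, during which the arm holds its last target.

## Working session

There is one attempt and no reset: what is moved stays moved. The work goes in short steps, Python scripts to look and compute and a tool call to move; the robot and the scene stay as the last step left them, time stands still between calls to the robot, and variables do not carry over. Pictures are saved under pics/ and viewed, and the job is handed in when it is done.

Besides the shell and the picture viewer there is one more tool, called as name([rows], argument=value, ...), one row to a line, values as JSON. move_arm: Moves the arm, as the interface text tells. Its arguments: {"type":"object","properties":{"commands":{"type":"array","items":{"type":"array"}},"newtons":{"type":"number"}},"required":["commands"]}

```bash
mkdir -p pics
python3 - <<'E'
from workcell import env, eyes, job
import cv2, numpy as np
print(env.get_state())
for n in ["scene","top","wrist"]:
    c=eyes.read_camera(n); cv2.imwrite(f"pics/{n}0.png",c["frame"][:,:,::-1])
    np.savez(f"pics/{n}0.npz",**{k:v for k,v in c.items()})
    print(n,{k:np.round(v,4).tolist() for k,v in c.items() if k!="frame"})
E
```

```text
{'clock': 0.0, 'joint_pos': array([ 1.18741973e+00,  3.13995219e-01,  4.49347215e-02,  1.30359115e+00,
       -1.41490632e-05,  1.43114329e+00]), 'qvel': array([-0.00084153, -0.00086926, -0.00254901, -0.00064676,  0.0001093 ,
        0.0022166 ]), 'tau': array([ 6.48233745e-04, -4.80629897e+01,  2.98530114e+01,  1.93299836e-02,
        1.01165966e-06,  4.27676561e-08]), 'tcp_pos': array([0.13861377, 0.55753274, 0.24939369]), 'orientation': array([-2.33006706e-04,  1.21560331e-01,  9.92583611e-01, -8.97946716e-04]), 'wrist_force': array([-0.47100048, -0.44340472,  0.09639295]), 'ft_torque': array([-0.01194696, -0.02900834, -0.02378803]), 'finger_gap': 0.08541324514727376}
scene {'mtx': [[528.7927, 0.0, 323.8243], [0.0, 528.7927, 239.6961], [0.0, 0.0, 1.0]], 'camera_from_world': [[0.4285, 0.9034, 0.0134, -0.2179], [0.7023, -0.3237, -0.634, -0.3254], [-0.5684, 0.281, -0.7732, 1.5225], [0.0, 0.0, 0.0, 1.0]]}
top {'mtx': [[463.3972, 0.0, 319.1838], [0.0, 463.3972, 243.151], [0.0, 0.0, 1.0]], 'camera_from_world': [[0.0155, -0.9996, 0.0218, -0.0425], [-0.9974, -0.017, -0.0702, 0.5476], [0.0706, -0.0206, -0.9973, 1.1758], [0.0, 0.0, 0.0, 1.0]]}
wrist {'mtx': [[368.5239, 0.0, 320.2326], [0.0, 368.5239, 240.8576], [0.0, 0.0, 1.0]], 'mount': [[0.0011, -0.9634, -0.2682, 0.0683], [1.0, 0.0014, -0.0009, 0.0005], [0.0013, -0.2682, 0.9634, -0.1227], [0.0, 0.0, 0.0, 1.0]]}
```

View pics/scene0.png

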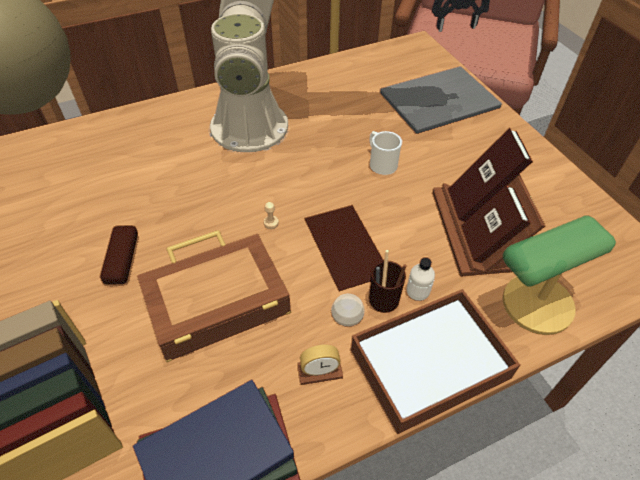

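View pics/top0.png

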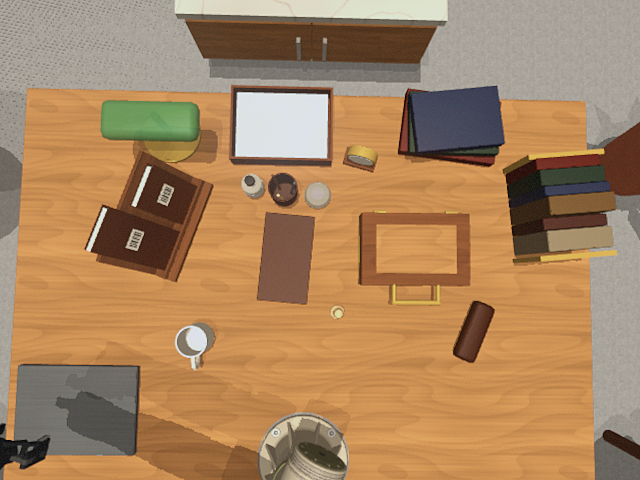

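View pics/wrist0.png

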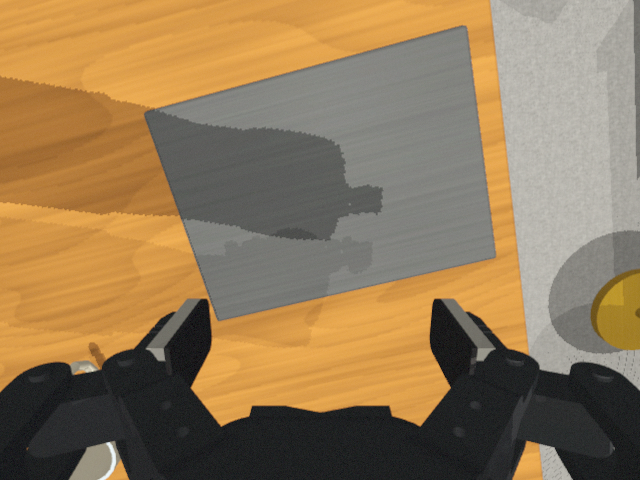

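The scene shows the chest front and handle bar facing the robot, with the taller book in the place nearer the robot (label at scene ~(487,171), top ~(135,240)). Next I'll zoom in for measurement.

```bash
cat > h.py <<'E'
import numpy as np, cv2
def load(n): return dict(np.load(f"pics/{n}.npz"))
def ray(c,uv):
    T=c["camera_from_world"];R=T[:3,:3];t=T[:3,3]
    d=R.T@np.linalg.inv(c["mtx"])@np.array([uv[0],uv[1],1.]);o=-R.T@t
    return o,d
def atz(c,uv,z):
    o,d=ray(c,uv);return o+d*(z-o[2])/d[2]
def tri(c1,u1,c2,u2):
    o1,d1=ray(c1,u1);o2,d2=ray(c2,u2)
    s=np.linalg.lstsq(np.c_[d1,-d2],o2-o1,rcond=None)[0]
    a=o1+s[0]*d1;b=o2+s[1]*d2
    return (a+b)/2,np.linalg.norm(a-b)
def proj(c,p):
    q=c["camera_from_world"]@np.r_[p,1];q=c["mtx"]@q[:3];return q[:2]/q[2]
E
python3 - <<'E'
import cv2
t=cv2.imread("pics/top0.png");s=cv2.imread("pics/scene0.png")
cv2.imwrite("pics/a1.png",cv2.resize(t[195:315,335:495],None,fx=5,fy=5,interpolation=2))
cv2.imwrite("pics/a2.png",cv2.resize(t[145:285,75:235],None,fx=4.2,fy=4.2,interpolation=2))
cv2.imwrite("pics/a3.png",cv2.resize(s[120:280,420:560],None,fx=3.7,fy=3.7,interpolation=2))
E
```

```text
(no output)
```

View pics/a1.png

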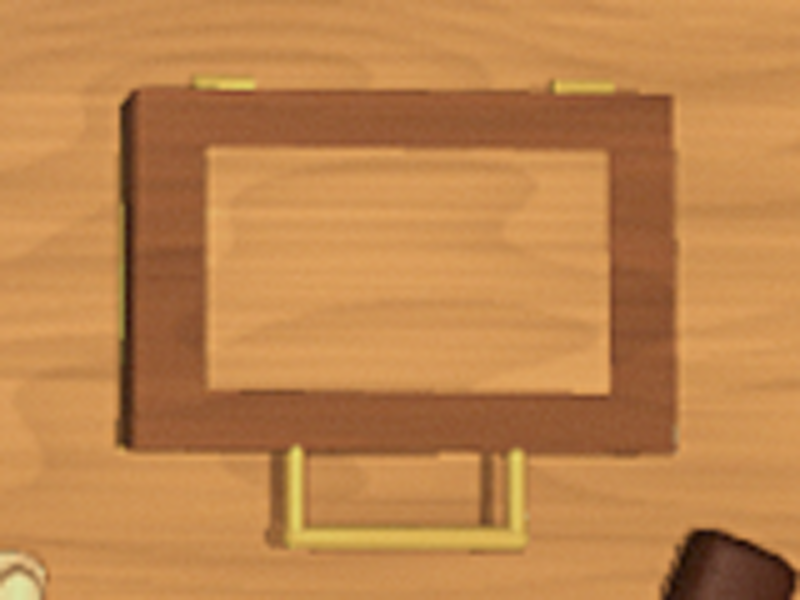

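View pics/a2.png

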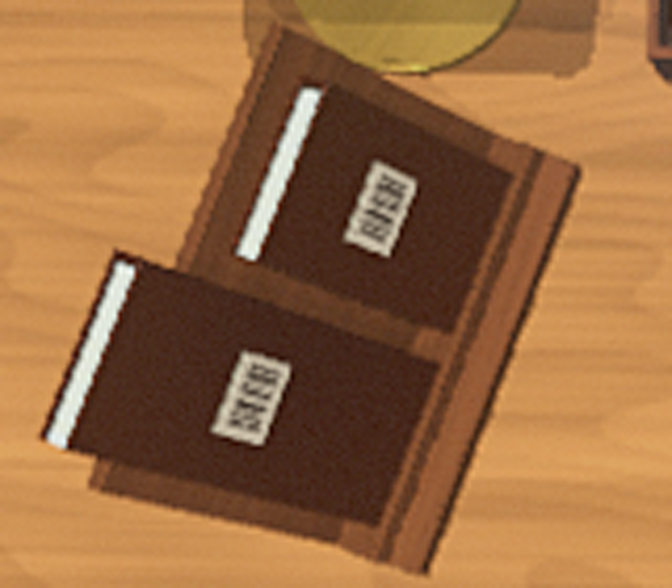

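View pics/a3.png

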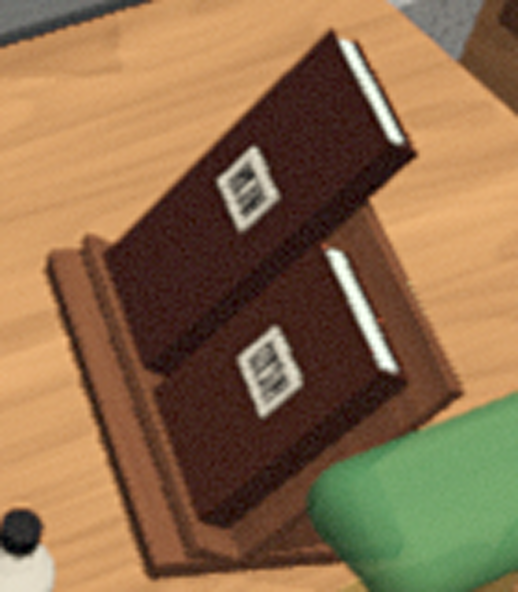

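```bash
cat > m1.py <<'E'
from h import *
from scipy.optimize import least_squares
t=load("top0");s=load("scene0")
A1=lambda p:((np.array(p)+.5)/5-.5+[335,195])
A2=lambda p:((np.array(p)+.5)/4.2-.5+[75,145])
A3=lambda p:((np.array(p)+.5)/3.7-.5+[420,120])
lab,e=tri(t,A2((252,398)),s,A3((250,187)));print("label",lab.round(4),e)
sl,e=tri(t,A2((381,210)),s,A3((270,371)));print("short",sl.round(4),e)
print("lid corners",[atz(t,A1(p),.071)[:2].round(4).tolist() for p in [(137,90),(672,95),(676,453),(130,450)]])
print("bar",[atz(t,A1(p),.066)[:2].round(4).tolist() for p in [(290,538),(408,538),(526,540)]])
# stand fit
up=np.array([np.sin(np.pi/6),0,np.cos(np.pi/6)])
def cov(y0,w,h): return np.array([-.04,y0+w,.03])+h*up
# tall at side sgn
obs=[]
def pts(sg):
    P=[]
    for (c,f,L) in [(t,A2,[(240,350),(292,362),(264,445),(212,433)]),(s,A3,[(258,146),(218,165),(242,230),(283,205)])]:
        pass
    return P
def res(q,sg):
    x,y,th=q;r=[]
    R=np.array([[np.cos(th),-np.sin(th),0],[np.sin(th),np.cos(th),0],[0,0,1]])
    def add(c,pix,loc):
        r.extend(proj(c,R@loc+[x,y,0])-pix)
    y0=sg*.062
    add(t,A2((252,398)),cov(y0,0,.12));add(s,A3((250,187)),cov(y0,0,.12))
    add(t,A2((381,210)),cov(-y0,0,.085));add(s,A3((270,371)),cov(-y0,0,.085))
    return r
for sg in(1,-1):
    f=least_squares(res,[.5,.4,.6 if sg<0 else .6],args=(sg,));print(sg,f.x.round(4),f.cost,np.round(f.fun,1))
    for th0 in (1.2,1.8,2.4): 
        f=least_squares(res,[.5,.4,th0],args=(sg,));print(sg,f.x.round(4),f.cost,np.round(f.fun,1))
# objects
for n,p,z in [("stamp",(337,312),.06),("pad",(286,258),.005),("case",(473,332),.03),("mug",(192,342),.085),("cup",(284,190),.095),("weight",(317,195),.03),("glue",(252,186),.1)]:
    print(n,atz(t,p,z).round(3))
print("padc",[atz(t,p,.005).round(3)[:2].tolist() for p in [(265,212),(314,216),(306,303),(258,299)]])
E
python3 m1.py
```

```text
label [0.5424 0.3965 0.1374] 0.004021554157366587
short [0.6532 0.3398 0.1053] 0.0029164408689101415
lid corners [[0.6225, -0.1378], [0.625, -0.4057], [0.4468, -0.4063], [0.4442, -0.136]]
bar [[0.4021, -0.216], [0.4029, -0.2745], [0.4028, -0.3331]]
1 [0.5936 0.3588 1.2338] 1.774109845346687 [-1.  -0.1 -0.9  0.9 -0.7 -0.1 -0.6  0.4]
1 [0.5936 0.3588 1.2338] 1.7741098453466684 [-1.  -0.1 -0.9  0.9 -0.7 -0.1 -0.6  0.4]
1 [0.5936 0.3588 1.2338] 1.7741098453466209 [-1.  -0.1 -0.9  0.9 -0.7 -0.1 -0.6  0.4]
1 [0.5936 0.3588 1.2338] 1.774109845346692 [-1.  -0.1 -0.9  0.9 -0.7 -0.1 -0.6  0.4]
-1 [ 0.6039  0.3786 -2.1882] 1.7741098453465707 [-1.  -0.1 -0.9  0.9 -0.7 -0.1 -0.6  0.4]
-1 [ 0.6039  0.3786 -2.1882] 1.7741098453467545 [-1.  -0.1 -0.9  0.9 -0.7 -0.1 -0.6  0.4]
-1 [0.6039 0.3786 4.095 ] 1.7741098453465756 [-1.  -0.1 -0.9  0.9 -0.7 -0.1 -0.6  0.4]
-1 [0.6039 0.3786 4.095 ] 1.7741098453466266 [-1.  -0.1 -0.9  0.9 -0.7 -0.1 -0.6  0.4]
stamp [ 0.376 -0.079  0.06 ]
pad [0.509 0.052 0.005]
case [ 0.328 -0.428  0.03 ]
mug [0.302 0.268 0.085]
cup [0.671 0.056 0.095]
weight [ 0.672 -0.026  0.03 ]
glue [0.678 0.133 0.1  ]
padc [[0.629, 0.109], [0.62, -0.019], [0.394, -0.002], [0.402, 0.122]]
```

Measured, and it agrees with the given sizes. The bar is at (0.403, -0.274), the hinge at x≈0.625 and the label at (0.542, 0.397, 0.136), with the stand at yaw 1.234. I'll move towards the bar, turning the jaws along x.

move_arm([
  [[0.83,-0.81,0],[0,0,-0.41],-0.25],
  [[0.83,-0.81,0],[0,0,-0.41],-0.25],
  [[0.83,-0.81,0],[0,0,-0.41],-0.25],
  [[0.83,-0.81,0],[0,0,-0.41],-0.25],
  [[0.83,-0.81,0],[0,0,-0.41],-0.25],
])

```text
clock: 0.65
tcp_pos: [0.3056, 0.3946, 0.2502]
orientation: [-0.0, 0.263, 0.965, -0.0]
wrist_force: [0.6, -0.3, -0.1]
finger_gap: 0.0323
```

move_arm([
  [[0.83,-0.81,0],[0,0,-0.41],-0.25],
  [[0.83,-0.81,0],[0,0,-0.41],-0.25],
  [[0.83,-0.81,0],[0,0,-0.41],-0.25],
  [[0,-0.95,0],[0,0,-0.41],-0.25],
  [[0,-0.95,0],[0,0,-0.41],-0.25],
])

```text
clock: 1.15
tcp_pos: [0.4051, 0.2211, 0.2497]
orientation: [-0.0, 0.398, 0.917, -0.0]
wrist_force: [0.6, -0.6, 0.9]
finger_gap: 0.0317
```

move_arm([
  [[0,-0.95,0],[0,0,-0.41],-0.25],
  [[0,-0.95,0],[0,0,-0.41],-0.25],
  [[0,-0.95,0],[0,0,-0.41],-0.25],
  [[0,-0.95,0],[0,0,-0.41],-0.25],
  [[0,-0.95,0],[0,0,-0.41],-0.25],
])

```text
clock: 1.65
tcp_pos: [0.404, 0.0314, 0.2503]
orientation: [0.0, 0.525, 0.851, 0.0]
wrist_force: [1.5, -0.5, -0.5]
finger_gap: 0.0319
```

move_arm([
  [[0,-0.95,0],[0,0,-0.42],-0.25],
  [[0,-0.95,0],[0,0,-0.42],-0.25],
  [[0,-0.95,0],[0,0,-0.42],-0.25],
  [[0,-0.95,0],[0,0,-0.42],-0.25],
  [[0,-0.95,0],[0,0,-0.42],-0.25],
])

```text
clock: 2.15
tcp_pos: [0.404, -0.1587, 0.2502]
orientation: [-0.0, 0.644, 0.765, 0.0]
wrist_force: [0.2, 0.6, -0.1]
finger_gap: 0.0319
```

move_arm([
  [[0,-0.95,-0.5],[0,0,-0.42],-0.25],
  [[0,-0.95,-0.8],[0,0,-0.42],-0.25],
  [[0,-0.95,-0.9],[0,0,-0.41],-0.25],
  [[0,0,0],[0,0,0],-0.25],
])

```text
clock: 2.55
tcp_pos: [0.4024, -0.2716, 0.1593]
orientation: [-0.003, 0.709, 0.705, -0.001]
wrist_force: [-0.2, 0.9, 0.2]
finger_gap: 0.0324
```

```bash
cat > snap.py <<'E'
import sys,cv2,numpy as np
from workcell import env,eyes
tag=sys.argv[1]
for n in sys.argv[2:]:
    s=env.get_state();c=eyes.read_camera(n)
    cv2.imwrite(f"pics/{n}{tag}.png",c["frame"][:,:,::-1])
    np.savez(f"pics/{n}{tag}.npz",tcp=s["tcp_pos"],q=s["orientation"],**c)
s=env.get_state();print(s["clock"],s["tcp_pos"].round(4),s["orientation"].round(4),s["joint_pos"].round(2),s["wrist_force"].round(1))
E
python3 snap.py 1 wrist
```

```text
2.6 [ 0.4027 -0.27    0.1612] [-0.0027  0.7081  0.7061 -0.    ] [-0.76  0.19 -0.34  1.05  0.    0.82] [-0.6 -0.5 -0.4]
```

View pics/wrist1.png

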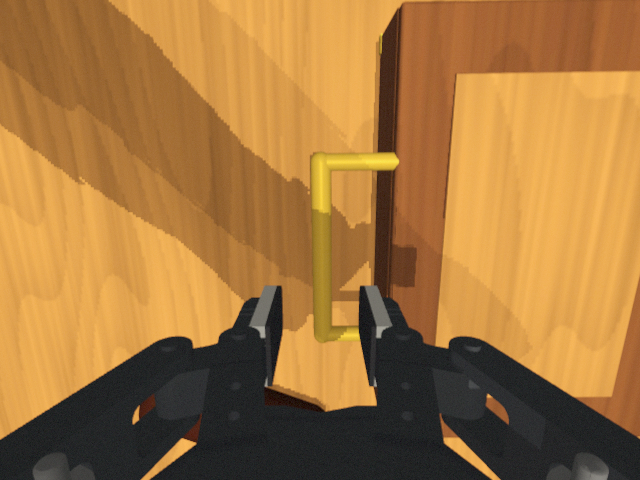

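```bash
cat >> h.py <<'E'
from scipy.spatial.transform import Rotation as Rn
def wcam(n):
    c=load(n);q=c["q"];T=np.eye(4);T[:3,:3]=Rn.from_quat([q[1],q[2],q[3],q[0]]).as_matrix();T[:3,3]=c["tcp"]
    c["camera_from_world"]=np.linalg.inv(T@c["mount"]);return c
E
python3 -c "
from h import *
c=wcam('wrist1')
print(proj(c,[.403,-.274,.066]));print(atz(c,(321,160),.066),atz(c,(322,335),.066))"
```

```text
[322.44131519 257.79023953]
[ 0.40231421 -0.21503878  0.066     ] [ 0.40258382 -0.32711313  0.066     ]
```

move_arm([
  [[0,-0.08,-0.8],[0,0,0],-0.25],
  [[0,0,-0.8],[0,0,0],-0.25],
  [[0,0,-0.4],[0,0,0],-0.25],
  [[0,0,-0.25],[0,0,0],-0.25],
])

```text
clock: 3.0
tcp_pos: [0.4042, -0.2713, 0.0734]
orientation: [-0.001, 0.706, 0.708, 0.0]
wrist_force: [-0.8, 0.0, 0.3]
finger_gap: 0.0323
```

move_arm([
  [[0,0,-0.1],[0,0,0],-0.6],
  [[0,0,0],[0,0,0],-0.8],
  [[0,0,0],[0,0,0],-0.9],
  [[0,0,0],[0,0,0],-0.9],
], newtons=25)

```text
clock: 3.4
tcp_pos: [0.4028, -0.272, 0.0703]
orientation: [-0.001, 0.707, 0.707, -0.001]
wrist_force: [-5.6, 0.2, -2.8]
finger_gap: 0.0111
```

```bash
python3 snap.py 2 wrist; python3 -c "
import numpy as np
L=np.array
def b(th):
    u=L([-np.cos(th),np.sin(th)]);n=L([np.sin(th),np.cos(th)]);return .222*u+.006*n
ths=np.arange(0,1.85,.15);P=L([b(t) for t in ths])
print(np.c_[ths[1:],np.diff(P,axis=0)/.04,P[1:]-P[0]].round(3))"
```

```text
3.45 [ 0.4028 -0.272   0.0704] [-0.0013  0.7069  0.7073 -0.0011] [-0.76  0.28 -0.47  0.82 -0.    0.81] [-5.7 -0.1 -2.2]
[[ 0.15   0.085  0.828  0.003  0.033]
 [ 0.3    0.207  0.806  0.012  0.065]
 [ 0.45   0.326  0.766  0.025  0.096]
 [ 0.6    0.436  0.708  0.042  0.124]
 [ 0.75   0.537  0.635  0.064  0.15 ]
 [ 0.9    0.626  0.548  0.089  0.172]
 [ 1.05   0.701  0.448  0.117  0.19 ]
 [ 1.2    0.76   0.338  0.147  0.203]
 [ 1.35   0.802  0.221  0.179  0.212]
 [ 1.5    0.826  0.099  0.212  0.216]
 [ 1.65   0.832 -0.026  0.246  0.215]
 [ 1.8    0.818 -0.15   0.278  0.209]]
```

View pics/wrist2.png

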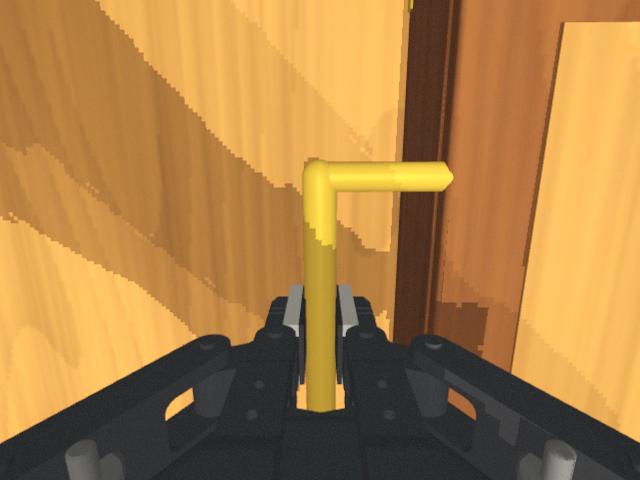

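The bar is pinched between the pads, opening 11 mm. I'll swing the lid along its arc at half speed.

move_arm([
  [[0.03,0,0.41],[0,0,0],-0.9],
  [[0.06,0,0.41],[0,0,0],-0.9],
  [[0.09,0,0.405],[0,0,0],-0.9],
  [[0.12,0,0.4],[0,0,0],-0.9],
  [[0.15,0,0.39],[0,0,0],-0.9],
])

```text
clock: 3.95
tcp_pos: [0.42, -0.2719, 0.1518]
orientation: [-0.002, 0.707, 0.707, -0.002]
wrist_force: [-7.1, 0.1, 1.3]
finger_gap: 0.0106
```

move_arm([
  [[0.18,0,0.38],[0,0,0],-0.9],
  [[0.2,0,0.36],[0,0,0],-0.9],
  [[0.23,0,0.35],[0,0,0],-0.9],
  [[0.26,0,0.33],[0,0,0],-0.9],
  [[0.28,0,0.31],[0,0,0],-0.9],
])

```text
clock: 4.45
tcp_pos: [0.4651, -0.2716, 0.222]
orientation: [-0.002, 0.707, 0.707, -0.002]
wrist_force: [-11.8, 1.6, 7.8]
finger_gap: 0.0107
```

move_arm([
  [[0.3,0,0.29],[0,0,0],-0.9],
  [[0.32,0,0.26],[0,0,0],-0.9],
  [[0.34,0,0.24],[0,0,0],-0.9],
  [[0.36,0,0.21],[0,0,0],-0.9],
  [[0.37,0,0.18],[0,0,0],-0.9],
])

```text
clock: 4.95
tcp_pos: [0.5356, -0.2712, 0.27]
orientation: [0.0, 0.707, 0.708, 0.0]
wrist_force: [-2.9, 3.6, 4.1]
finger_gap: 0.0109
```

```bash
python3 snap.py 3 scene
```

```text
5.0 [ 0.5381 -0.2712  0.2708] [0.0014 0.7062 0.708  0.0013] [-0.6   0.36  0.16  1.37  0.    0.97] [-3.2  6.   9.2]
```

View pics/scene3.png

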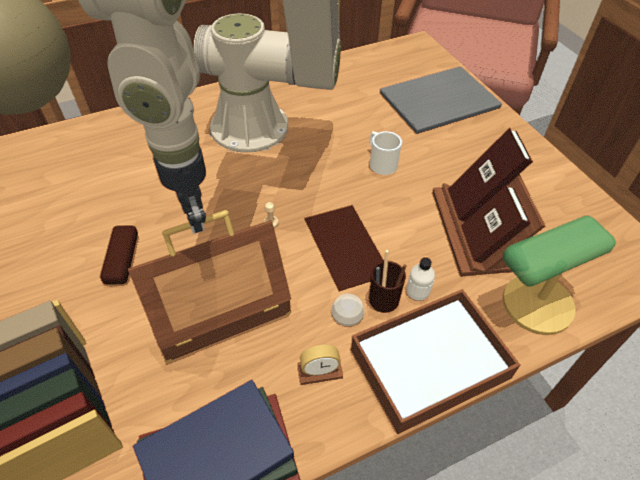

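The lid is at about 1.1 rad with the bar still held. I'll continue past the top.

move_arm([
  [[0.38,0,0.16],[0,0,0],-0.9],
  [[0.39,0,0.13],[0,0,0],-0.9],
  [[0.4,0,0.1],[0,0,0],-0.9],
  [[0.41,0,0.07],[0,0,0],-0.9],
  [[0.41,0,0.04],[0,0,0],-0.9],
])

```text
clock: 5.5
tcp_pos: [0.6161, -0.271, 0.2892]
orientation: [0.0, 0.706, 0.708, 0.001]
wrist_force: [-0.7, 2.2, 1.8]
finger_gap: 0.0106
```

move_arm([
  [[0.41,0,0.0],[0,0,0],-0.9],
  [[0.41,0,-0.03],[0,0,0],-0.9],
  [[0.41,0,-0.06],[0,0,0],-0.9],
  [[0.41,0,-0.08],[0,0,0],-0.9],
  [[0,0,0],[0,0,0],-0.9],
])

```text
clock: 6.0
tcp_pos: [0.6839, -0.2707, 0.2817]
orientation: [0.001, 0.706, 0.708, 0.002]
wrist_force: [1.8, 5.0, 2.7]
finger_gap: 0.011
```

```bash
python3 snap.py 4 scene
```

```text
6.05 [ 0.6831 -0.2707  0.2819] [0.0011 0.706  0.7082 0.0018] [-0.49  0.67  0.68  1.59  0.    1.08] [1.4 4.1 3.7]
```

View pics/scene4.png

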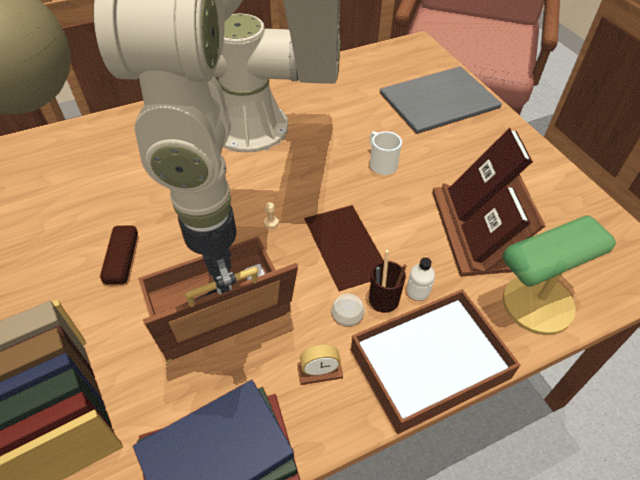

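move_arm([
  [[0,0,0],[0,0,0],-0.3],
  [[0,0,0],[0,0,0],0.4],
  [[0.1,0,0.1],[0,0,0],0.4],
  [[0.1,0,0.5],[0,0,0],0.4],
  [[0,0,0.9],[0,0,0],0.4],
])

```text
clock: 6.55
tcp_pos: [0.6879, -0.2728, 0.3379]
orientation: [-0.003, 0.707, 0.707, -0.001]
wrist_force: [0.9, -1.0, 0.9]
finger_gap: 0.06
```

move_arm([
  [[-0.3,0,0.6],[0,0,0],0.0],
  [[-1,0,0.3],[0,0,0],0.0],
  [[-1,0,0],[0,0,0],0.0],
  [[-1,0,0],[0,0,0],0],
  [[-1,0,0],[0,0,0],0],
])

```text
clock: 7.05
tcp_pos: [0.5148, -0.2728, 0.3764]
orientation: [0.0, 0.707, 0.707, -0.0]
wrist_force: [-0.8, -1.2, 0.7]
finger_gap: 0.0424
```

```bash
python3 snap.py 5 scene wrist
```

```text
7.15 [ 0.5114 -0.2718  0.3769] [-0.0014  0.7081  0.7061 -0.0009] [-0.63  0.33  0.38  1.62 -0.    0.95] [0.3 0.  0.7]
```

View pics/scene5.png

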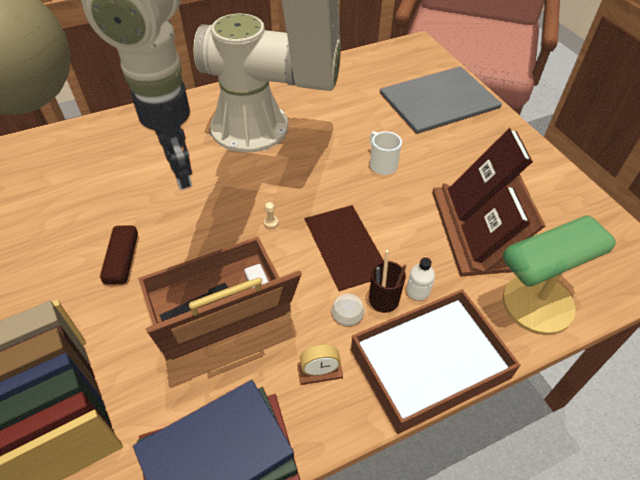

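View pics/wrist5.png

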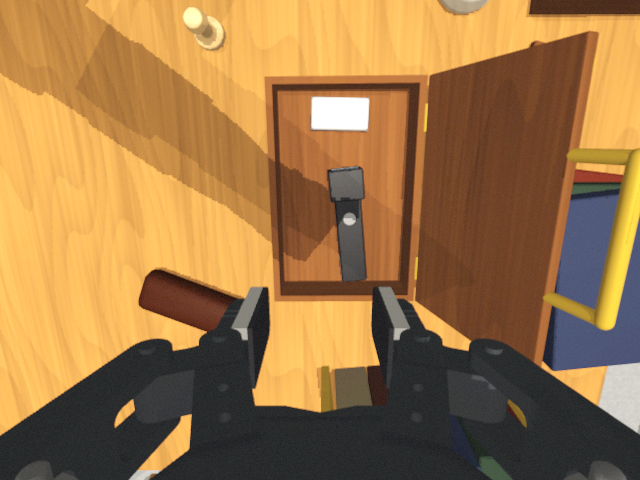

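The lid rests open on its stop. The wrist view shows the scanner with its head at about (346,183) and its tail at about (354,275), and the white tin at (340,114).

```bash
python3 -c "
import cv2
t=cv2.imread('pics/wrist5.png')
cv2.imwrite('pics/b1.png',cv2.resize(t[80:300,260:440],None,fx=2.7*1,fy=2.7,interpolation=2))"
```

```text
(no output)
```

View pics/b1.png

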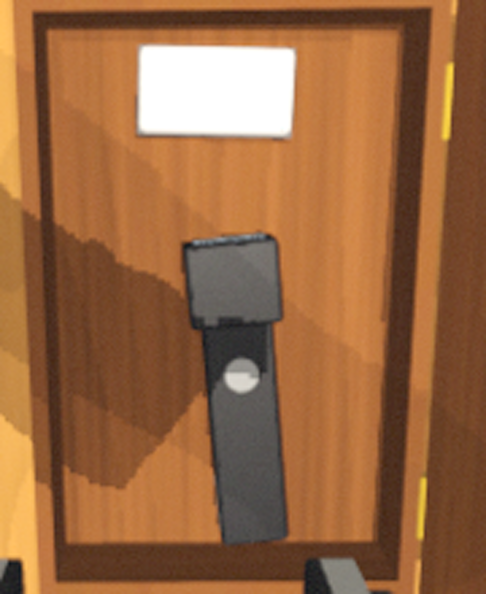

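```bash
python3 -c "
from h import *
c=wcam('wrist5')
B=lambda p:(np.array(p)+.5)/2.7-.5+[260,80]
t=[atz(c,B(p),.036) for p in [(222,543),(287,537)]]
hf=[atz(c,B(p),.038) for p in [(187,243),(273,236)]]
hr=[atz(c,B(p),.038) for p in [(195,326),(281,320)]]
T,F,R_=[np.mean(v,0) for v in (t,hf,hr)]
for v in (t,hf,hr): print(np.round(v,4).tolist(),np.linalg.norm(v[0]-v[1]).round(4))
d=F-T;print('len',np.linalg.norm(d[:2]),'yaw',np.degrees(np.arctan2(d[1],d[0])),'origin',(F+T)/2, 'head len',np.linalg.norm((F-R_)[:2]))
print('chest in corners rim',[atz(c,B(p),.06).round(4)[:2].tolist() for p in [(33,12),(432,10),(405,580),(57,580)]])
"
```

```text
[[0.5346, -0.3873, 0.036], [0.5668, -0.384, 0.036]] 0.0324
[[0.5164, -0.24, 0.038], [0.5555, -0.2369, 0.038]] 0.0392
[[0.5203, -0.2782, 0.038], [0.5603, -0.2754, 0.038]] 0.0401
len 0.14793044784173257 yaw 95.74073657148578 origin [ 0.54331119 -0.31207002  0.037     ] head len 0.03854252471691815
chest in corners rim [[0.4524, -0.145], [0.6156, -0.1445], [0.6207, -0.3964], [0.4548, -0.3968]]
```

move_arm([
  [[0.4,-0.5,-0.8],[0,0,0.37],0.3],
  [[0.4,-0.5,-0.9],[0,0,0.37],0.3],
  [[0,0,-1],[0,0,0],0.3],
  [[0,0,-1],[0,0,0],0.3],
  [[0,0,-1],[0,0,0],0.3],
])

```text
clock: 7.65
tcp_pos: [0.5493, -0.3134, 0.1868]
orientation: [0.0, 0.67, 0.743, -0.0]
wrist_force: [0.9, -1.1, -0.6]
finger_gap: 0.0557
```

move_arm([
  [[0,0,-0.9],[0,0,0],0.3],
  [[0,0,-0.5],[0,0,0],0.3],
  [[0,0,0],[0,0,0],0.3],
])

```text
clock: 7.95
tcp_pos: [0.5473, -0.3116, 0.1284]
orientation: [-0.003, 0.67, 0.743, -0.0]
wrist_force: [-0.5, 0.1, 0.5]
finger_gap: 0.0555
```

```bash
python3 snap.py 6 wrist
```

```text
8.0 [ 0.5484 -0.3124  0.1309] [-1.500e-03  6.696e-01  7.427e-01 -3.000e-04] [-0.64  0.48 -0.    1.09 -0.    0.82] [0.1 0.2 0.7]
```

View pics/wrist6.png

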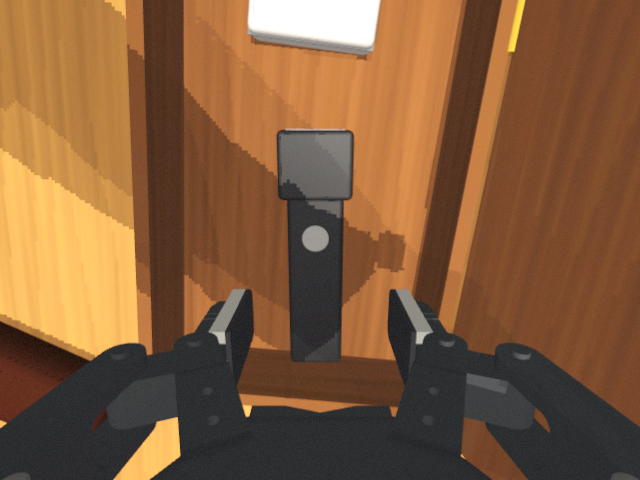

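```bash
python3 -c "
from h import *
c=wcam('wrist6')
T=(atz(c,(292,360),.036)+atz(c,(340,360),.036))/2
F=(atz(c,(281,131),.038)+atz(c,(352,131),.038))/2
d=F-T;print('len',np.linalg.norm(d[:2]),'yaw',np.degrees(np.arctan2(d[1],d[0])),'origin',(F+T)/2,T,F)
"
```

```text
len 0.14602447183796022 yaw 95.6822410609471 origin [ 0.54419917 -0.31242342  0.037     ] [ 0.55142821 -0.3850769   0.036     ] [ 0.53697013 -0.23976994  0.038     ]
```

move_arm([
  [[-0.1,0,-0.9],[0,0,0],0.2],
  [[0,0,-0.8],[0,0,0],0.2],
  [[0,0,-0.5],[0,0,0],0.2],
  [[0,0,-0.25],[0,0,0],0.2],
  [[0,0,0],[0,0,0],0.2],
])

```text
clock: 8.5
tcp_pos: [0.5455, -0.313, 0.0344]
orientation: [0.0, 0.67, 0.743, -0.0]
wrist_force: [1.1, 0.2, 0.5]
finger_gap: 0.051
```

move_arm([
  [[0,0,-0.08],[0,0,0],-0.1],
  [[0,0,0],[0,0,0],-0.4],
  [[0,0,0],[0,0,0],-0.6],
  [[0,0,0],[0,0,0],-0.6],
], newtons=50)

```text
clock: 8.9
tcp_pos: [0.5464, -0.3136, 0.0327]
orientation: [0.002, 0.669, 0.743, 0.0]
wrist_force: [1.0, -0.1, 6.0]
finger_gap: 0.0332
```

move_arm([
  [[0,0,0.2],[0,0,0],-0.6],
  [[0,0,0.4],[0,0,0],-0.6],
  [[0,0,0.6],[0,0,0],-0.6],
  [[0,0,0.9],[0,0,0],-0.6],
  [[0,0,0.9],[0,0,0],-0.6],
])

```text
clock: 9.4
tcp_pos: [0.5443, -0.3119, 0.1515]
orientation: [-0.001, 0.669, 0.743, -0.0]
wrist_force: [0.5, -1.4, -0.4]
finger_gap: 0.0331
```

```bash
python3 snap.py 7 wrist
```

```text
9.45 [ 0.5471 -0.3139  0.159 ] [3.900e-03 6.694e-01 7.429e-01 4.000e-04] [-0.65  0.45  0.03  1.14  0.    0.82] [ 1.9 -1.   2.8]
```

View pics/wrist7.png

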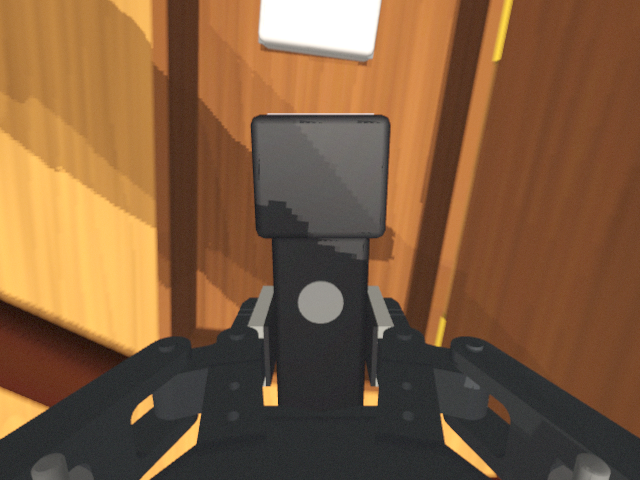

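```bash
cat > m2.py <<'E'
from h import *
c=load('wrist7');M=np.linalg.inv(c['mount'])
def pr(p):
    q=M@np.r_[p,1];q=c['mtx']@q[:3];return (q[:2]/q[2]).round(1)
print([pr(p) for p in [(.0755,-.022,-.0065),(.0755,.022,-.0065),(.0355,-.022,-.0065),(.0355,.022,-.0065)]])
# targets
th=1.2338;h=np.array([np.cos(th),np.sin(th),0]);z=np.array([0,0,1.])
n=-h*np.cos(np.pi/6)+.5*z
lab=np.array([.542,.3975,.1345])
xs=-n; zs=h*.5+z*np.cos(np.pi/6); ys=np.cross(zs,xs)
tx=xs;tz=-zs;ty=np.cross(tz,tx)
Rt=np.c_[tx,ty,tz]
nose=lab+.06*n
tcp=nose-Rt@np.array([.0757,0,.0085])
print('nose',nose,'tcp',tcp)
q=c['q'];R0=Rn.from_quat([q[1],q[2],q[3],q[0]])
rv=(Rn.from_matrix(Rt)*R0.inv()).as_rotvec();print('rotvec deg',np.degrees(rv),'units',np.degrees(rv)/8)
print('yaw part then tilt:',np.degrees(th)-np.degrees(np.arctan2(*(R0.as_matrix()[[1,0],0]))), 'tilt axis',np.cross(h,z))
print(Rn.from_matrix(Rt).as_quat()[[3,0,1,2]])
E
python3 m2.py
```

```text
[array([247.4, 113.5]), array([394.8, 113.7]), array([253.8, 242.4]), array([388. , 242.6])]
nose [0.52481872 0.3484612  0.1645    ] tcp [0.50454695 0.29060153 0.20971122]
rotvec deg [-30.15392926   3.42778038 -24.64550198] units [-3.76924116  0.42847255 -3.08068775]
yaw part then tilt: -25.26026586391474 tilt axis [ 0.9437521  -0.33065387  0.        ]
[ 0.14972924  0.78788227  0.55879712 -0.21111242]
```

Scanner is held square and central. I'll carry it to a standoff 11 cm in front of the label, turning on the way.

move_arm([
  [[-0.1,0.6,0.5],[-0.25,0.03,-0.2],-0.6],
  [[-0.1,0.9,0.4],[-0.25,0.03,-0.2],-0.6],
  [[-0.1,0.95,0.3],[-0.25,0.03,-0.2],-0.6],
  [[-0.1,0.95,0.2],[-0.25,0.03,-0.2],-0.6],
  [[-0.1,0.95,0.1],[-0.25,0.03,-0.2],-0.6],
])

```text
clock: 9.95
tcp_pos: [0.5248, -0.1373, 0.2121]
orientation: [0.052, 0.718, 0.691, -0.072]
wrist_force: [0.6, -0.2, -2.2]
finger_gap: 0.033
```

move_arm([
  [[-0.1,0.95,0.1],[-0.25,0.03,-0.2],-0.6],
  [[-0.1,0.95,0.1],[-0.25,0.03,-0.2],-0.6],
  [[-0.1,0.95,0.1],[-0.25,0.03,-0.2],-0.6],
  [[-0.1,0.95,0.1],[-0.25,0.03,-0.2],-0.6],
  [[-0.1,0.95,0.0],[-0.25,0.03,-0.2],-0.6],
])

```text
clock: 10.45
tcp_pos: [0.5047, 0.0529, 0.2278]
orientation: [0.101, 0.756, 0.631, -0.142]
wrist_force: [-0.2, -0.6, -1.3]
finger_gap: 0.033
```

```bash
cat > tgt.py <<'E'
import sys
from h import *
from workcell import env
d=float(sys.argv[1]);lab=np.array([.542,.3975,.1345]);th=1.2338
h=np.array([np.cos(th),np.sin(th),0]);z=np.array([0,0,1.]);n=-h*np.cos(np.pi/6)+.5*z
zs=h*.5+z*np.cos(np.pi/6);Rt=np.c_[-n,np.cross(-zs,-n),-zs]
tcp=lab+d*n-Rt@np.array([.0757,0,.0085])
s=env.get_state();q=s["orientation"];R0=Rn.from_quat([q[1],q[2],q[3],q[0]])
print('pos',s["tcp_pos"].round(4),'target',tcp.round(4),'units',((tcp-s["tcp_pos"])/.04).round(3),'rot units',(np.degrees((Rn.from_matrix(Rt)*R0.inv()).as_rotvec())/8).round(3),s["joint_pos"].round(2))
R=R0.as_matrix();nose=s["tcp_pos"]+R@[.0757,0,.0085];v=lab-nose
print('dist',np.linalg.norm(v).round(4),'along',(v@-n).round(4),'ray off at cover',(nose+R[:,0]*(v@-n)/(R[:,0]@-n)-lab).round(4),'ang',np.degrees(np.arccos(R[:,0]@-n)).round(2))
E
python3 tgt.py .11
```

```text
pos [0.5047 0.0529 0.2278] target [0.4902 0.2497 0.2347] units [-0.363  4.92   0.173] rot units [-1.25   0.136 -1.074] [ 0.12  0.31 -0.05  1.34 -0.33  1.9 ]
dist 0.2848 along 0.2637 ray off at cover [ 0.0185 -0.027  -0.0335] ang 13.02
```

move_arm([
  [[-0.07,0.98,0.03],[-0.25,0.03,-0.21],-0.6],
  [[-0.07,0.98,0.04],[-0.25,0.03,-0.21],-0.6],
  [[-0.07,0.98,0.03],[-0.25,0.03,-0.22],-0.6],
  [[-0.07,0.98,0.04],[-0.25,0.03,-0.22],-0.6],
  [[-0.07,0.98,0.03],[-0.25,0.02,-0.22],-0.6],
])

```text
clock: 10.95
tcp_pos: [0.4907, 0.249, 0.2339]
orientation: [0.149, 0.788, 0.558, -0.212]
wrist_force: [1.5, -0.8, -1.1]
finger_gap: 0.0329
```

```bash
python3 snap.py 8 top scene wrist;  python3 tgt.py .06
```

```text
11.1 [0.4907 0.25   0.2316] [ 0.1486  0.7862  0.5609 -0.2125] [ 0.5   0.62  0.36  1.72 -0.34  2.47] [-0.2  0.  -0.9]
pos [0.4907 0.25   0.2316] target [0.5045 0.2906 0.2097] units [ 0.345  1.014 -0.548] rot units [-0.004 -0.034 -0.031] [ 0.5   0.62  0.36  1.72 -0.34  2.47]
dist 0.1081 along 0.1081 ray off at cover [-0.0011 -0.001  -0.0023] ang 0.35
```

View pics/scene8.png

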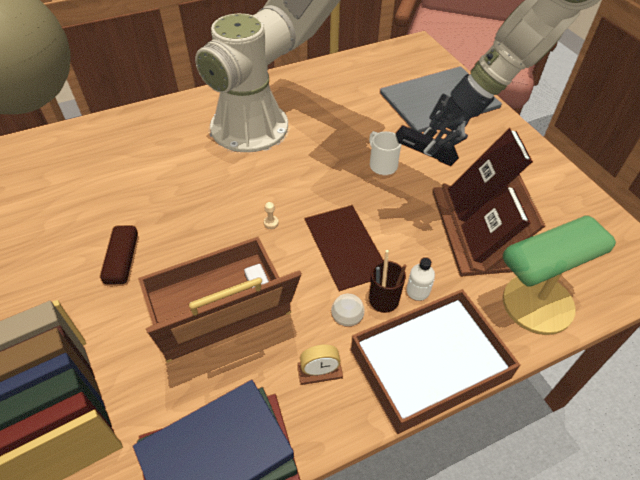

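View pics/top8.png

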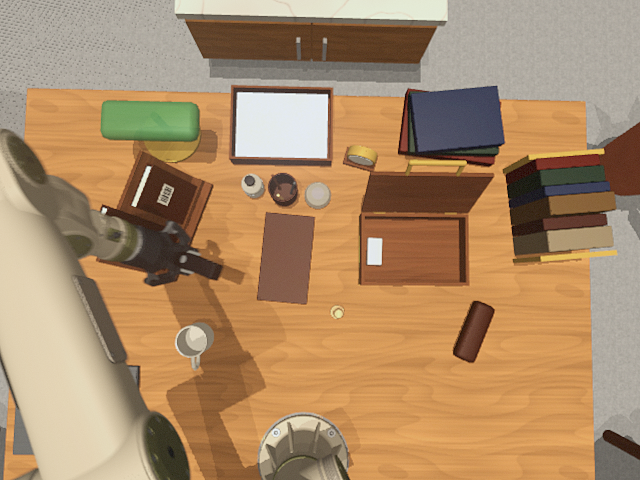

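View pics/wrist8.png

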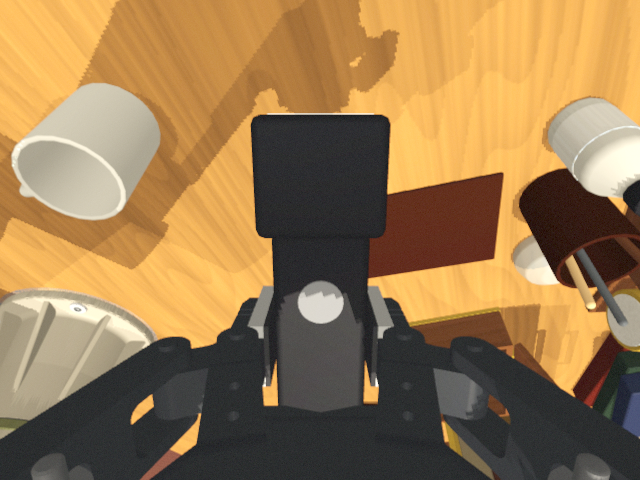

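The scanner is 0.108 m from the label, aligned to 0.4° by the model. I'll make the final 5 cm approach.

move_arm([
  [[0.09,0.25,-0.13],[0,0,0],-0.6],
  [[0.09,0.25,-0.13],[0,0,0],-0.6],
  [[0.09,0.25,-0.13],[0,0,0],-0.6],
  [[0.08,0.24,-0.13],[0,0,0],-0.6],
  [[0,0,0],[0,0,0],-0.6],
])

```text
clock: 11.6
tcp_pos: [0.5055, 0.2876, 0.2116]
orientation: [0.148, 0.788, 0.559, -0.212]
wrist_force: [1.1, 0.0, -1.6]
finger_gap: 0.0331
```

```bash
python3 tgt.py .06; python3 snap.py 9 scene; python3 tgt.py .06
python3 - <<'E'
from h import *
c=load('scene9');f=c['frame'][:,:,::-1]
q=c["q"];R=Rn.from_quat([q[1],q[2],q[3],q[0]]).as_matrix();nose=c['tcp']+R@[.0757,0,.0085]
print(proj(c,nose),proj(c,nose+R[:,0]*.06),proj(c,nose-R[:,0]*.15))
cv2.imwrite('pics/c1.png',cv2.resize(f[80:260,390:560],None,fx=3.3,fy=3.3,interpolation=2))
E
```

```text
pos [0.5055 0.2876 0.2116] target [0.5045 0.2906 0.2097] units [-0.024  0.075 -0.048] rot units [-0.009 -0.02   0.   ] [ 0.53  0.7   0.46  1.74 -0.33  2.51]
dist 0.0632 along 0.0631 ray off at cover [ 0.0016 -0.0003  0.0004] ang 0.09
11.65 [0.5053 0.2871 0.2122] [ 0.1486  0.7877  0.5591 -0.2119] [ 0.53  0.7   0.46  1.75 -0.33  2.51] [ 0.2 -0.2 -2.3]
pos [0.5053 0.2871 0.2122] target [0.5045 0.2906 0.2097] units [-0.02   0.087 -0.063] rot units [-0.007 -0.019 -0.   ] [ 0.53  0.7   0.46  1.75 -0.33  2.51]
dist 0.0639 along 0.0639 ray off at cover [ 0.0017 -0.0002  0.0006] ang 0.08
[466.55531408 162.68292719] [485.59594702 170.96503763] [414.91344674 140.22024702]
```

View pics/c1.png

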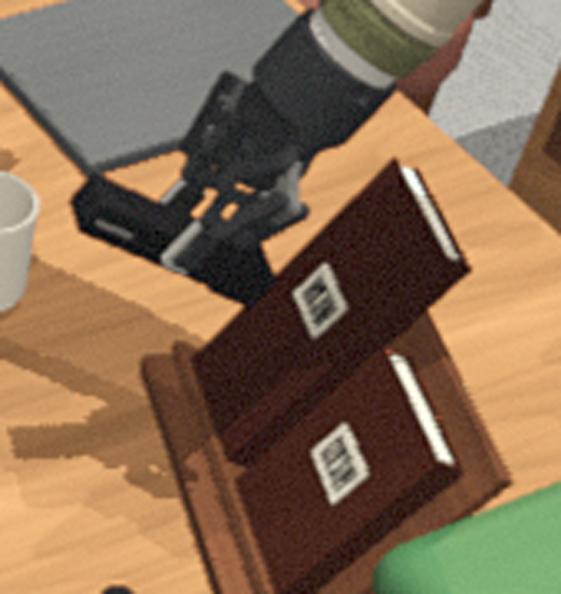

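The scanner axis projects onto the tall book's label centre. After a 3 mm trim I'll hold still for 2 s.

move_arm([
  [[-0.02,0.08,-0.06],[0,0,0],-0.6],
  [[0,0,0],[0,0,0],-0.6],
  [[0,0,0],[0,0,0],-0.6],
  [[0,0,0],[0,0,0],-0.6],
  [[0,0,0],[0,0,0],-0.6],
])

```text
clock: 12.15
tcp_pos: [0.5045, 0.29, 0.2108]
orientation: [0.149, 0.788, 0.559, -0.211]
wrist_force: [-1.0, -0.3, -1.8]
finger_gap: 0.0328
```

```bash
python3 tgt.py .06
```

```text
pos [0.5045 0.29   0.2108] target [0.5045 0.2906 0.2097] units [ 0.002  0.015 -0.027] rot units [-0.011 -0.011  0.002] [ 0.54  0.71  0.46  1.74 -0.32  2.51]
dist 0.0611 along 0.0611 ray off at cover [0.0001 0.0004 0.0007] ang 0.07
```

move_arm([
  [[0,0,0],[0,0,0],-0.6],
  [[0,0,0],[0,0,0],-0.6],
  [[0,0,0],[0,0,0],-0.6],
  [[0,0,0],[0,0,0],-0.6],
  [[0,0,0],[0,0,0],-0.6],
])

```text
clock: 12.65
tcp_pos: [0.5044, 0.2901, 0.2105]
orientation: [0.149, 0.788, 0.559, -0.211]
wrist_force: [0.2, 0.2, -1.5]
finger_gap: 0.0331
```

move_arm([
  [[0,0,0],[0,0,0],-0.6],
  [[0,0,0],[0,0,0],-0.6],
  [[0,0,0],[0,0,0],-0.6],
  [[0,0,0],[0,0,0],-0.6],
  [[0,0,0],[0,0,0],-0.6],
])

```text
clock: 13.15
tcp_pos: [0.5044, 0.2902, 0.2105]
orientation: [0.149, 0.788, 0.559, -0.211]
wrist_force: [0.2, -0.4, -1.2]
finger_gap: 0.0332
```

move_arm([
  [[0,0,0],[0,0,0],-0.6],
  [[0,0,0],[0,0,0],-0.6],
  [[0,0,0],[0,0,0],-0.6],
  [[0,0,0],[0,0,0],-0.6],
  [[0,0,0],[0,0,0],-0.6],
])

```text
clock: 13.65
tcp_pos: [0.5044, 0.2902, 0.2105]
orientation: [0.149, 0.788, 0.559, -0.211]
wrist_force: [0.2, -0.9, -0.9]
finger_gap: 0.033
```

```bash
python3 tgt.py .06; python3 snap.py 10 wrist
python3 - <<'E'
from h import *
from workcell import env
t=load('top0')
c=[atz(t,p,.005)[:2] for p in [(265,212),(314,216),(306,303),(258,299)]]
print(np.mean(c,0),np.round(c,4).tolist())
print(np.degrees(np.arctan2(*(c[0]-c[3])[::-1])),np.degrees(np.arctan2(*(c[1]-c[2])[::-1])))
E
```

```text
pos [0.5044 0.2902 0.2105] target [0.5045 0.2906 0.2097] units [ 0.003  0.011 -0.021] rot units [-0.011 -0.013  0.001] [ 0.54  0.71  0.46  1.74 -0.32  2.51]
dist 0.0608 along 0.0608 ray off at cover [-0.      0.0003  0.0005] ang 0.07
13.7 [0.5044 0.2902 0.2105] [ 0.1486  0.7878  0.5591 -0.2114] [ 0.54  0.71  0.46  1.74 -0.32  2.51] [-0.7 -0.6 -1.7]
[0.51115005 0.05238777] [[0.6286, 0.1092], [0.6204, -0.0192], [0.3935, -0.0022], [0.402, 0.1218]]
-3.2022906588200772 -4.286837591036727
```

The hold lasted about 2 s at 6.1 cm, 0.07° off square, without movement. I'll back off along the label normal and plan the placement along the pad's long side.

move_arm([
  [[-0.14,-0.4,0.25],[0,0,0],-0.6],
  [[-0.14,-0.4,0.25],[0,0,0],-0.6],
  [[-0.14,-0.4,0.25],[0,0,0],-0.6],
  [[-0.14,-0.4,0.25],[0,0,0],-0.6],
  [[-0.14,-0.4,0.2],[0,0,0],-0.6],
])

```text
clock: 14.2
tcp_pos: [0.4762, 0.2096, 0.2592]
orientation: [0.149, 0.788, 0.559, -0.211]
wrist_force: [-0.7, 0.0, -0.5]
finger_gap: 0.0332
```

```bash
cat > plc.py <<'E'
from h import *
from workcell import env
a=np.radians(176.3);tx=np.array([np.cos(a),np.sin(a),0]);tz=np.array([0,0,-1.]);Rt=np.c_[tx,np.cross(tz,tx),tz]
s=env.get_state();q=s["orientation"];R0=Rn.from_quat([q[1],q[2],q[3],q[0]])
print(s["clock"],s["tcp_pos"].round(4),'units to (.508,.052,.03)',((np.array([.508,.052,.03])-s["tcp_pos"])/.04).round(3),'rot',(np.degrees((Rn.from_matrix(Rt)*R0.inv()).as_rotvec())/8).round(3),s["joint_pos"].round(2),s["wrist_force"].round(1))
E
python3 plc.py
```

```text
14.2 [0.4762 0.2096 0.2592] units to (.508,.052,.03) [ 0.795 -3.939 -5.73 ] rot [ 3.608  2.369 12.858] [ 0.45  0.53  0.28  1.71 -0.36  2.43] [-0.7  0.  -0.5]
```

move_arm([
  [[0.05,-0.26,0],[0.24,0.16,0.86],-0.6],
  [[0.05,-0.26,0],[0.24,0.16,0.86],-0.6],
  [[0.05,-0.26,-0.1],[0.24,0.16,0.86],-0.6],
  [[0.05,-0.26,-0.2],[0.24,0.16,0.86],-0.6],
  [[0.05,-0.26,-0.2],[0.24,0.16,0.86],-0.6],
])

```text
clock: 14.7
tcp_pos: [0.4863, 0.1578, 0.2387]
orientation: [0.108, 0.582, 0.791, -0.154]
wrist_force: [0.5, -0.7, -1.1]
finger_gap: 0.0333
```

move_arm([
  [[0.05,-0.26,-0.2],[0.24,0.16,0.86],-0.6],
  [[0.05,-0.26,-0.2],[0.24,0.16,0.86],-0.6],
  [[0.05,-0.26,-0.2],[0.24,0.16,0.86],-0.6],
  [[0.05,-0.26,-0.2],[0.24,0.16,0.86],-0.6],
  [[0.05,-0.26,-0.2],[0.24,0.16,0.86],-0.6],
])

```text
clock: 15.2
tcp_pos: [0.496, 0.1057, 0.1986]
orientation: [0.057, 0.32, 0.942, -0.081]
wrist_force: [0.6, 0.4, -2.3]
finger_gap: 0.0329
```

```bash
python3 plc.py
```

```text
15.2 [0.496  0.1057 0.1986] units to (.508,.052,.03) [ 0.3   -1.343 -4.214] rot [1.207 0.784 4.215] [ 0.16  0.2  -0.25  1.1  -0.2   0.81] [ 0.6  0.4 -2.3]
```

move_arm([
  [[0.06,-0.27,-0.4],[0.24,0.16,0.84],-0.6],
  [[0.06,-0.27,-0.5],[0.24,0.16,0.84],-0.6],
  [[0.06,-0.27,-0.5],[0.24,0.16,0.84],-0.6],
  [[0.06,-0.27,-0.4],[0.24,0.15,0.84],-0.6],
  [[0.06,-0.27,-0.3],[0.24,0.15,0.84],-0.6],
])

```text
clock: 15.7
tcp_pos: [0.5075, 0.0516, 0.1137]
orientation: [-0.0, 0.033, 0.999, -0.001]
wrist_force: [0.4, -0.2, -1.4]
finger_gap: 0.0329
```

move_arm([
  [[0,0,0],[0,0,0],-0.6],
  [[0,0,0],[0,0,0],-0.6],
])

```text
clock: 15.9
tcp_pos: [0.5082, 0.0518, 0.1145]
orientation: [0.0, 0.038, 0.999, -0.002]
wrist_force: [-0.6, 0.4, -1.4]
finger_gap: 0.0329
```

```bash
python3 plc.py;python3 snap.py 11 top scene wrist; python3 plc.py
```

```text
15.9 [0.5082 0.0518 0.1145] units to (.508,.052,.03) [-0.004  0.005 -2.113] rot [0.024 0.004 0.075] [-0.05  0.27 -0.35  0.94 -0.    0.02] [-0.6  0.4 -1.4]
16.05 [0.5086 0.0528 0.1153] [ 0.0013  0.036   0.9994 -0.0016] [-0.05  0.27 -0.35  0.94 -0.    0.02] [-0.1  0.5 -1.3]
16.05 [0.5086 0.0528 0.1153] units to (.508,.052,.03) [-0.016 -0.019 -2.133] rot [0.023 0.018 0.053] [-0.05  0.27 -0.35  0.94 -0.    0.02] [-0.1  0.5 -1.3]
```

View pics/wrist11.png

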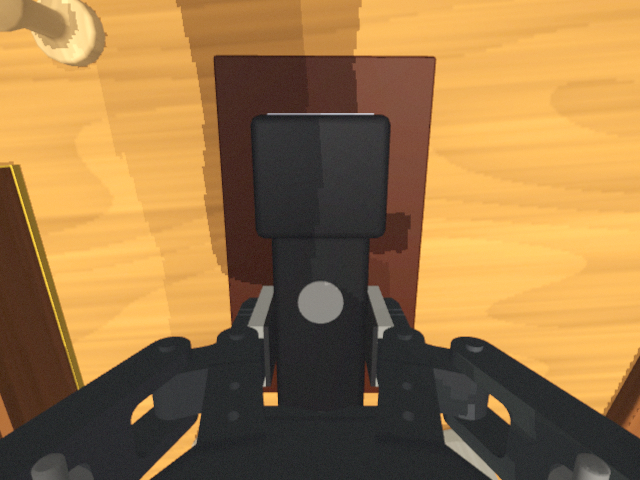

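View pics/scene11.png

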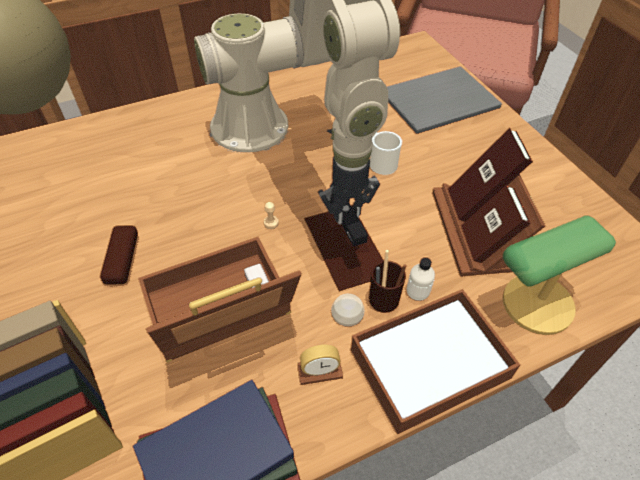

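The scanner is centred over the pad and parallel to it. I'll descend gently, watching the force.

move_arm([
  [[0,0,-0.6],[0,0,0],-0.6],
  [[0,0,-0.6],[0,0,0],-0.6],
  [[0,0,-0.4],[0,0,0],-0.6],
  [[0,0,-0.25],[0,0,0],-0.6],
  [[0,0,-0.1],[0,0,0],-0.6],
])

```text
clock: 16.55
tcp_pos: [0.508, 0.0527, 0.0361]
orientation: [0.0, 0.036, 0.999, -0.001]
wrist_force: [-0.4, 0.6, -1.4]
finger_gap: 0.0332
```

move_arm([
  [[0,0,-0.04],[0,0,0],-0.6],
  [[0,0,-0.04],[0,0,0],-0.6],
  [[0,0,0],[0,0,0],-0.6],
])

```text
clock: 16.85
tcp_pos: [0.509, 0.0522, 0.0339]
orientation: [0.001, 0.036, 0.999, -0.001]
wrist_force: [-0.3, 0.2, -0.7]
finger_gap: 0.0328
```

move_arm([
  [[0,0,-0.04],[0,0,0],-0.6],
  [[0,0,-0.03],[0,0,0],-0.6],
  [[0,0,0],[0,0,0],-0.6],
])

```text
clock: 17.15
tcp_pos: [0.5084, 0.0521, 0.0305]
orientation: [0.001, 0.036, 0.999, -0.001]
wrist_force: [-0.6, -0.2, -2.1]
finger_gap: 0.0334
```

move_arm([
  [[0,0,-0.03],[0,0,0],-0.6],
  [[0,0,0],[0,0,0],-0.6],
])

```text
clock: 17.35
tcp_pos: [0.5085, 0.0521, 0.0297]
orientation: [0.001, 0.036, 0.999, -0.001]
wrist_force: [-1.0, 0.3, 3.6]
finger_gap: 0.0328
```

Contact shows as a rise to +3.6 N. I'll release gently and lift away.

move_arm([
  [[0,0,0],[0,0,0],-0.15],
  [[0,0,0],[0,0,0],0.0],
  [[0,0,0],[0,0,0],0.2],
  [[0,0,0],[0,0,0],0.3],
  [[0,0,0.1],[0,0,0],0.3],
])

```text
clock: 17.85
tcp_pos: [0.508, 0.0522, 0.033]
orientation: [0.0, 0.036, 0.999, -0.001]
wrist_force: [0.1, 0.2, -0.6]
finger_gap: 0.0556
```

move_arm([
  [[0,0,0.3],[0,0,0],0.3],
  [[0,0,0.7],[0,0,0],0.3],
  [[0,0,1],[0,0,0],0.3],
  [[0,0,1],[0,0,0],0.3],
  [[-0.5,0,1],[0,0,0],0.3],
])

```text
clock: 18.35
tcp_pos: [0.4902, 0.0519, 0.1962]
orientation: [0.002, 0.036, 0.999, -0.001]
wrist_force: [1.2, -0.2, 0.7]
finger_gap: 0.0554
```

move_arm([
  [[-0.9,0,0.4],[0,0,0],0.3],
  [[-0.9,0,0],[0,0,0],0.3],
  [[-0.3,0,0],[0,0,0],0.3],
  [[0,0,0],[0,0,0],0.3],
])

```text
clock: 18.75
tcp_pos: [0.4032, 0.0523, 0.2103]
orientation: [0.001, 0.036, 0.999, -0.001]
wrist_force: [0.5, 0.7, 0.6]
finger_gap: 0.0556
```

```bash
python3 snap.py 12 top scene wrist
```

```text
18.9 [0.4057 0.052  0.2097] [ 0.0015  0.0359  0.9994 -0.0014] [-0.07  0.01 -0.42  1.14 -0.    0.  ] [-0.5  0.6  0.2]
```

View pics/scene12.png

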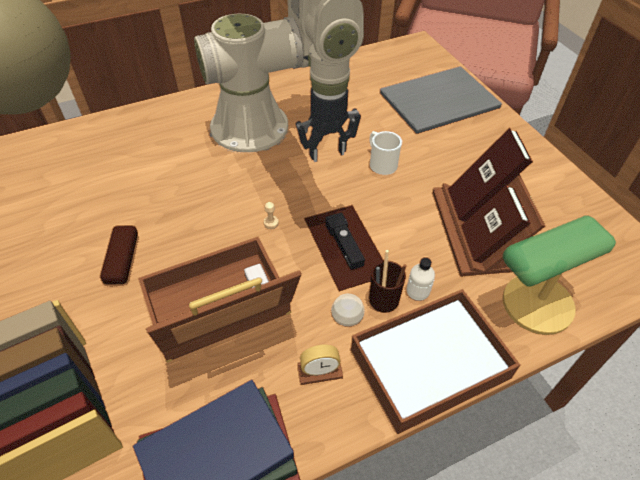

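View pics/top12.png

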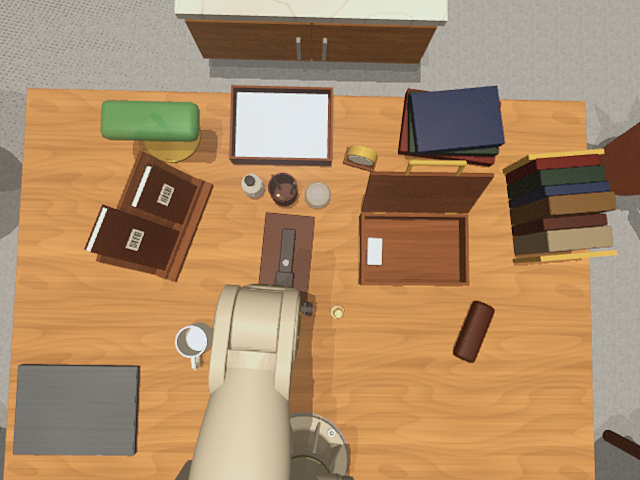

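View pics/wrist12.png

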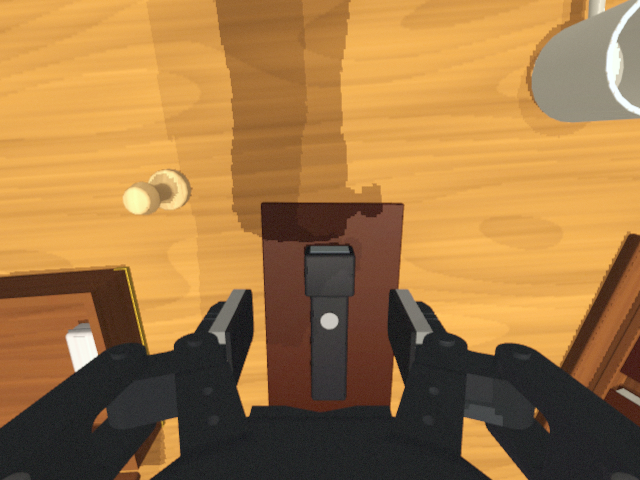

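Everything is in place: the scanner lies flat, right way up and wholly on the pad, the lid is open, and all other objects are where they were. The arm is clear, so I'll hand in.

```bash
python3 -c "
from workcell import job
print(job.hand_in())"
```

```text
the job is handed in; nothing more can be done
None
```

The job is done and handed in after about 19 s of the 62 s allowed. `job.hand_in()` gave no verdict.

- **Lid:** I gripped the handle bar, swung the lid to about 1.8 rad and let go. It fell onto its stop and was still open in the last pictures.
- **Scan:** I aimed the scanner at the label of the taller book, in the place nearer the robot, and held it still for about 2 s. From the measured arm pose and label position, it was 6.1 cm away, less than 1 mm off centre and about 0.1° off square.
- **Placing:** I lowered the scanner onto the pad until I felt about 4 N of contact, then released it. The last pictures show it flat, right way up and wholly on the pad, with its nose towards the robot.
- **Everything else:** The books and the other objects look unmoved in the before and after pictures, and the gripper stands clear of everything. The wrist force readings stayed below about 15 N.

**Accuracy of the label position:** the two camera measurements of it differed by about 4 mm, so the true aim could be off by a few millimetres and a little in angle. I saw no sign that the scan registered, because the robot reports none. No check failed.

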